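Check-load the bench scale with an interlocked test weight

TASK

Check the bench scale: draw the one test weight that has an upright flat fin straight up out from between its neighbours in the carrier, without tipping it or dragging the others along, and clear of the carrying bar overhead. Then set it gently on the scale's sprung pan, upright, centred and square so that no edge overhangs, without dropping it or pressing the pan down much further than the weight alone would, and let go. Leave the other weights in the carrier and the things around undisturbed.

Things in the scene. Friction and masses are not known exactly. Their poses are not given: they have to be found in the camera images.
- weight_fin: The test weight to move: aluminium, 0.32 to 0.48 kg, in one of the 3 inner places of the row. Origin: centre of the main body's underside; z up, y along the row. Main body 60 (x) x 48.5 (y) x 45 high. Full-height T key on its +y side out to y=+42.25 (head 24 wide), matching T slot on its -y side; keys stand in the next weight's slot with 1.5 mm play: free only when raised straight up 45 mm.
- fin_mid (a point): Grip point in the fin of weight_fin, same axes. The upright fin is 12 thick (y), 40 long (x), 36 high, on top of the main body at x=0, y=+4, z=45 to 81 above the underside; this point is its centre line, z=69 (12 below the fin's top). The neighbours' knobs stand 43 mm clear of it on either side (row pitch 50).
- foot_mid (a point): Centre of weight_fin's footprint with its key (60 mm in x by 66.5 mm in y), on the underside, 9 mm to +y of the weight's origin. Same axes as weight_fin.
- carrier: Dark steel carrier, fixed, left or right of the middle (scale on the other side). Origin: centre of its underside, z up, y along the row. Plate 90 (x) x 356 (y) x 6; weights stand on it at x=0, axes parallel, between 18 mm walls. Posts at y=+-170 hold an 18 mm thick bar along y right above the row, centre z=260: no upright gripper fits under it; one leaning 30 deg to -x (robot side) does.
- scale: The bench scale, white body (150 x 170 mm, 70 mm high) fixed to the table; origin under the pan's centre, z up. Its pan is a flat level square steel plate, 96 x 96 x 6 mm, sides along the scale's x and y, centred right above the origin on a height-adjustable column: the empty pan's top stands anywhere from 104 to 174 mm above the table and is not reported, so come down on it by feel or by sight.
- pan (a joint): How far the pan is pushed down, m: 0 empty. It rides on a spring, 0.5 N per mm after the first 0.5 N. The weight alone sinks it 5 to 9 mm; the stop is at 18 mm.
- weight_a: cast aluminium interlocking weight like weight_fin in every way (0.4 kg), but with a low round knob (14 mm diameter, 14 mm high) instead of the fin. Origin and axes as for weight_fin.
- weight_b: cast aluminium interlocking weight like weight_fin in every way (0.4 kg), but with a low round knob (14 mm diameter, 14 mm high) instead of the fin. Origin and axes as for weight_fin.
- weight_c: cast aluminium interlocking weight like weight_fin in every way (0.4 kg), but with a low round knob (14 mm diameter, 14 mm high) instead of the fin. Origin and axes as for weight_fin.
- weight_d: cast aluminium interlocking weight like weight_fin in every way (0.4 kg), but with a low round knob (14 mm diameter, 14 mm high) instead of the fin. Origin and axes as for weight_fin.
- cup: bystander: steel cup, 64 mm across, 60 mm high, in front of the task's things; origin under its centre
- collar: bystander: dark steel ring lying flat, 60 mm across, 18 mm high; origin under its centre
- jar: bystander: closed jar, 60 mm across, 90 mm high, behind the task's things; origin under its centre
Not all that is in view belongs to the job. What is shaped like the weight_fin but orange or red is not meant.

How it is judged:
On the way:
1. the finned weight is raised straight up clear of its neighbours, still upright and over its place (z of weight_fin in the frame of carrier above 0.052 m and x of weight_fin in the frame of carrier between -0.015 and 0.015 m and angle between weight_fin's own z axis and vertical below 0.2 rad), for 0.1 s.
At the end, for the whole second after the job is handed in: The finned weight rests upright (0.06 rad) on the pan, its whole weight on it, footprint centre within 10 mm of the pan's, sides parallel within 0.15 rad (any quarter turn), pan sunk over 3 mm; the other four weights within 12 mm, cup, collar and jar within 30 mm of where they began (horizontal distance between foot_mid and scale below 0.01 m and (angle between the x axis of weight_fin and the x axis of scale, either way round below 0.15 rad or angle between the x axis of weight_fin and the y axis of scale, either way round below 0.15 rad) and angle between weight_fin's own z axis and vertical below 0.06 rad and height (world z) of foot_mid above 0.09 m and contact force between weight_fin and scale above 2.5 N and linear speed of weight_fin below 0.02 m/s and value of joint pan above 0.003 m and distance of each of weight_a, weight_b, weight_c, weight_d from where it was at the start of the episode below 0.012 m and distance of each of cup, collar, jar from where it was at the start of the episode below 0.03 m); the robot touches nothing.
It fails at once if another weight is dragged more than 15 mm or tipped more than 0.25 rad (distance of any of weight_a, weight_b, weight_c, weight_d from where it was at the start of the episode above 0.015 m or angle between any of weight_a, weight_b, weight_c, weight_d's own z axis and vertical above 0.25 rad).
It fails at once if the finned weight is tipped more than 0.35 rad (angle between weight_fin's own z axis and vertical above 0.35 rad).
It fails at once if the pan is pushed down more than 13 mm (value of joint pan above 0.013 m).
It fails at once if the finned weight is dropped (falls faster than 0.3 m/s untouched by the fingers) (contact force between the fingers and weight_fin below 0.05 N and linear speed of weight_fin above 0.3 m/s).
It fails at once if a bystander is knocked more than 30 mm (distance of any of cup, collar, jar from where it was at the start of the episode above 0.03 m).
It also fails if it takes over 64 s, if anything falls off the work surface, if the arm or the gripper's body presses on something with over 40 N, if the wrist force passes 120 N, or if a joint passes its speed limit or range.

ROBOT

A 6-joint arm with a two-finger parallel gripper is mounted at the origin on the work surface. World frame = base frame: x ahead of the robot, y to its left, z up, the work surface at z = 0. Lengths are in m, angles in rad, forces in N, time in s.
With the tool pointing down it reaches from about 0.375 to 0.9 m from the base axis. Payload 3.1 kg.
Tool frame: the origin (TCP) lies between the finger pads; the fingertips stand 8 mm ahead of it and the grasp point (between the pads) lies 11 mm behind it; z points along the fingers, y is the line along which they close (so a half turn about z gives the same grasp; the last joint's range is limited). The gripper opens to 87 mm and grips with 3 to 60 N. Pads are 19 mm wide; open, the fingers measure 117 mm over their backs; the gripper's body (75 mm by 190 mm) begins 51 mm behind the grasp point.
Start: joints at [1.163, 0.527, 1.433, -0, 1.181, -0.178], TCP at [0.142, 0.609, 0.231] pointing down, gripper open.
Joint ranges: [-3.08, 3.08], [-0.75, 2.2], [0.22, 2.44], [-1.43, 4.57], [0, 2.65], [-2.85, 2.85]. Speed limits (rad/s): [2.79, 2.79, 3.14, 3.14, 3.14, 3.14].

INTERFACE

Orientations are given as a unit quaternion [x, y, z, w].
In Python, from rig import robot, vision, job gives the robot as it stands.
- The arm moves only by the shell command python3 -m handwheel 'ROWS' [OPENING] [FORCE]. ROWS is JSON, a list of rows, each a list of 4 numbers: the shift along the tool's x, y, z as a fraction of full scale, then the turn about the tool's z as a fraction of full scale. A call has 1 to 20 rows; each row is the pose to reach, as a shift and turn from the pose commanded when the call began, along the tool's axes at that moment, turning the shorter way round; what a row does not reach only later rows make up. Full scale, the value 1, is 300 mm for a shift and 2 pi rad for a turn. A row lasts 1/12 s, in which the tool goes at most 41.7 mm and 7.16 degrees, less where a joint would pass 70% of its speed; a pose out of reach is approached as far as the arm can. A call with a number of a shift or a turn outside -1 to 1 is refused whole. A call with a gripper value outside its range is refused whole. OPENING is the opening in per cent of the stroke, from 0 (shut) to 100 (fully open), set as the call begins (- or left out, the last holds). The fingers move at their own pace and stop on an object; FORCE is the grip in N (left out, the last holds). Time passes only in rows, so rows that repeat a pose let the fingers close. It gives the time, the measured TCP pose, the force, the opening and the grip force at its end, in the units of the state.
- robot.get_obs(): the state, without advancing time (a new reading comes with each control period).
- vision.camera(name): name is "side" or "top"; returns a dict with "frame" (420x560x3 uint8, red, green, blue), "K" (3x3 intrinsics, pixels), "cam_to_world" (4x4, takes a point from camera to world coordinates). Camera axes: x right, y down, z forward; pixel columns grow to the right and rows downward; lengths in m; the calibration is good to about 2 mm. A picture is of the moment at which its call begins. There is no depth.
- job.hand_in(): hands the job in; it is judged then, once.
Trained networks look in the newest picture that a camera, given by its name, has taken for a name from the list of things; names that differ only in an ending like _2 or _b are one class to them, and where a whole thing is asked for, a point or a joint stands for the part that bears it (a point fixed in the world has none). Each returns a list of dicts, best first, with "conf" (0 to 1); they miss things now and then, are a little off and sometimes report something else, mostly with a low value. They report only what shows in the picture. A call takes as long as a camera call. They do not tell look-alikes from the thing itself.
- vision.look_for(camera, label): "point" ([row, column] in pixels, amid what is visible of it).
- vision.outline_of(camera, label): "mask" (420x560 bool, what is visible of it) and "point" ([row, column] in pixels, amid what is visible of it).
The state is a dict: "time": time; "q": joint angles; "joint_velocities": joint speeds; "joint_torque": joint torques, N m; "position": TCP position; "tool_rot": TCP orientation; "ft_force": force on the tool from outside, world axes, zero at the start; "moment": the same for the moment, N m; "grip_width": finger opening in m; "grip_force": force on a finger pad.
Only numpy, scipy, OpenCV 4.12 (cv2) and the standard library are available. Lean on these libraries where they do the work, as an engineer would, in place of code of your own. Each camera call takes 0.05 s, during which the arm holds its last target. There are 200 camera calls.

## Working session

There is one attempt and no reset: what is moved stays moved. The work goes in short steps, Python scripts to look and compute and a shell command to move; the robot and the scene stay as the last step left them, time stands still between calls to the robot, and variables do not carry over. Pictures are saved under pics/ and viewed, at most 10 in all, crops included, and the job is handed in when it is done.

```bash
mkdir -p pics
cat > h.py <<'E'
import numpy as np, cv2
from rig import robot, vision, job
from scipy.spatial.transform import Rotation as R
def snap(c,fn=None):
    d=vision.camera(c)
    if fn: cv2.imwrite(fn,d["frame"][:,:,::-1])
    return d
def ray(d,p):
    K=np.array(d["K"]);T=np.array(d["cam_to_world"])
    v=np.linalg.inv(K)@np.array([p[1],p[0],1.]);return T[:3,3],T[:3,:3]@v
def atz(d,p,z):
    o,v=ray(d,p);return o+v*(z-o[2])/v[2]
def proj(d,P):
    T=np.array(d["cam_to_world"]);q=(np.asarray(P)-T[:3,3])@T[:3,:3]
    q=q@np.array(d["K"]).T;return q[...,[1,0]]/q[...,2:]
E
python3 - <<'E'
from h import *
o=robot.get_obs();print(o["position"],o["tool_rot"],o["time"])
fs=[]
for c in("top","side"):
    d=snap(c);fs.append(d["frame"]);print(c,np.round(d["K"],1).tolist(),np.round(d["cam_to_world"],3).tolist())
    cv2.imwrite(f"pics/{c}0.png",d["frame"][:,:,::-1])
    for l in("weight_fin","fin_mid","weight_a","carrier","scale","pan","cup","collar","jar"):
        print(l,[(round(r["conf"],2),np.round(r["point"]).tolist()) for r in vision.look_for(c,l)][:6])
E
```

```text
[0.1420479  0.60793307 0.22958978] [ 1.14639053e-01  9.93406656e-01 -1.00740436e-03 -2.96236512e-04] 0.0
top [[388.9, 0.0, 275.6], [0.0, 388.9, 212.1], [0.0, 0.0, 1.0]] [[-0.108, -0.967, 0.231, 0.357], [-0.994, 0.107, -0.02, -0.007], [-0.006, -0.232, -0.973, 1.024], [0.0, 0.0, 0.0, 1.0]]
weight_fin [(0.69, [187.0, 359.0]), (0.58, [247.0, 313.0])]
fin_mid [(0.93, [240.0, 419.0]), (0.69, [247.0, 319.0]), (0.61, [191.0, 357.0])]
weight_a [(0.77, [190.0, 379.0]), (0.75, [188.0, 298.0]), (0.68, [187.0, 338.0]), (0.57, [188.0, 322.0])]
carrier [(0.69, [160.0, 344.0])]
scale [(0.67, [234.0, 182.0])]
pan [(0.62, [227.0, 174.0])]
cup [(0.68, [287.0, 276.0])]
collar []
jar [(0.89, [142.0, 244.0]), (0.48, [191.0, 324.0])]
side [[409.6, 0.0, 285.5], [0.0, 409.6, 211.1], [0.0, 0.0, 1.0]] [[-0.925, -0.284, 0.254, 0.298], [-0.381, 0.701, -0.602, 0.587], [-0.007, -0.654, -0.757, 0.865], [0.0, 0.0, 0.0, 1.0]]
weight_fin [(0.72, [149.0, 353.0]), (0.54, [161.0, 291.0])]
fin_mid [(0.97, [152.0, 350.0]), (0.74, [163.0, 289.0]), (0.72, [214.0, 192.0]), (0.66, [214.0, 321.0])]
weight_a [(0.88, [172.0, 284.0]), (0.75, [152.0, 298.0]), (0.68, [196.0, 262.0]), (0.55, [182.0, 275.0])]
carrier [(0.69, [176.0, 296.0]), (0.55, [308.0, 245.0]), (0.39, [221.0, 373.0])]
scale [(0.16, [161.0, 292.0])]
pan [(0.7, [284.0, 239.0])]
cup [(0.86, [249.0, 346.0]), (0.58, [160.0, 294.0])]
collar [(0.76, [219.0, 370.0]), (0.23, [162.0, 289.0])]
jar [(0.83, [212.0, 194.0]), (0.63, [177.0, 295.0])]
```

View pics/top0.png

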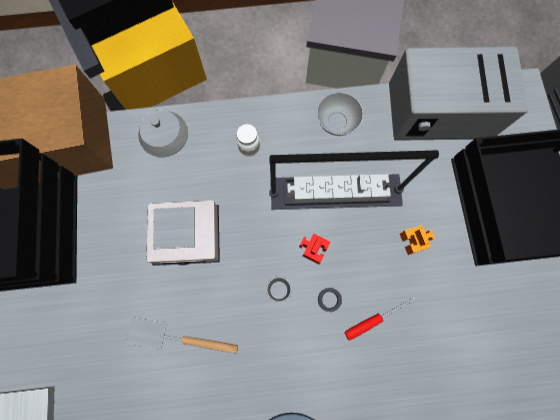

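View pics/side0.png

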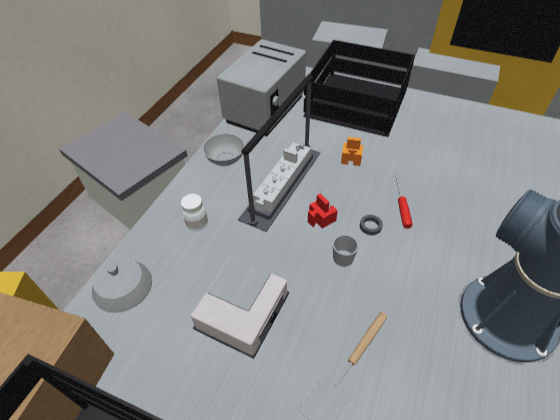

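Candidates with a fin: white/aluminium in the carrier at top (186,362) / side (152,295); red at top (247,315) / side (213,322); orange at top (240,418) / side (152,351). The aluminium one in the row (4th from the left) fits; red and orange are decoys. I'll confirm it with an enlarged crop.

Run:
```python
import cv2,numpy as np
t=cv2.imread("pics/top0.png");s=cv2.imread("pics/side0.png")
def grid(im,x0,y0,w,h,k):
    c=cv2.resize(im[y0:y0+h,x0:x0+w],None,fx=k,fy=k,interpolation=cv2.INTER_CUBIC)
    for i in range(0,w,10): cv2.line(c,(i*k,0),(i*k,6 if (x0+i)%50 else 14),(0,0,255),1)
    for i in range(0,h,10): cv2.line(c,(0,i*k),(6 if (y0+i)%50 else 14,i*k),(0,0,255),1)
    return c
a=grid(t,260,145,160,70,5); b=grid(s,230,70,100,75*2,2*1+1) 
cv2.imwrite("pics/c1.png",a)
b=grid(s,235,75,95,150,4); c=grid(t,140,190,100,85,4)
o=np.zeros((600,800,3),np.uint8);o[:,:380]=b;o[:340,390:790]=c;cv2.imwrite("pics/c2.png",o)
```

```text
(no output)
```

View pics/c1.png

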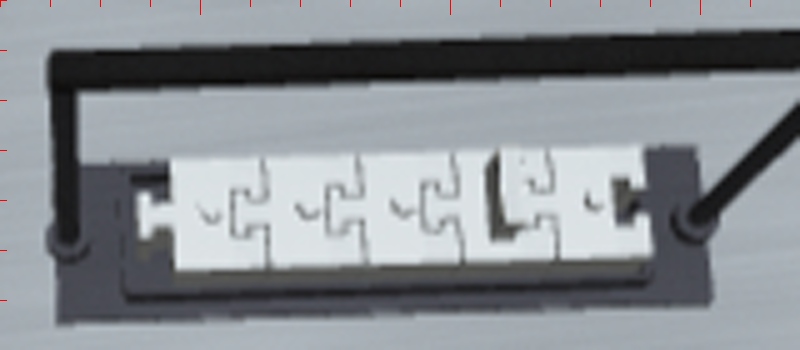

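View pics/c2.png

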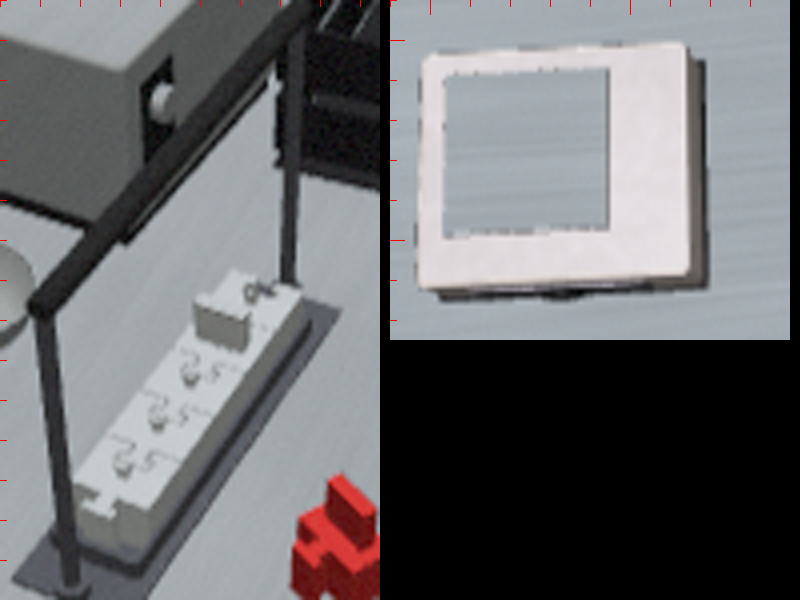

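Confirmed: the finned weight is 4th from the left, fin at crop (510,190) i.e. top pixel (186,362). Next I fit the carrier pose and look closely at the pan in the side view.

Run:
```python
from h import *
from scipy.optimize import least_squares
t=snap("top");s=snap("side")
im=s["frame"][255:360,180:300,::-1]
c=cv2.resize(im,None,fx=5,fy=5,interpolation=cv2.INTER_CUBIC);
for i in range(0,120,10): cv2.line(c,(i*5,0),(i*5,8),(0,0,255),1); cv2.line(c,(0,i*5),(8,i*5),(0,0,255),1)
cv2.imwrite("pics/c3.png",c)
# carrier fit: [x,y,z] local, (row,col)
T=[([-45,178,6],(209.4,271.4)),([-45,-178,6],(206,402.4)),([45,-178,6],(174.2,399.4)),
   ([-30,'L',51],(199.2,295)),([-30,'R',51],(196.8,390.4)),([30,'R',51],(174.4,388.6)),([30,'L',51],(176.6,294))]
S=[([-30,'L',51],(203.25,274.25)),([-30,'R',51],(147.5,310.75))]
def loc(p,off):
    y=p[1]
    if y=='L':y=124.25+off
    if y=='R':y=-124.25+off
    return np.array([p[0],y,p[2]])/1000
def f(v,full=False):
    r=[]
    Rz=R.from_euler('z',v[2]).as_matrix()
    for d,L in((t,T),(s,S)):
        for p,px in L: r+=list(proj(d,Rz@loc(p,v[3])+[v[0],v[1],0])-px)
    return np.array(r)
sol=least_squares(f,[.5,-.15,0,0]);print(sol.x,np.round(f(sol.x).reshape(-1,2),1).tolist())
v=sol.x;Rz=R.from_euler('z',v[2]).as_matrix()
for y in(4-50+v[3],):
    for x in(-20,20):
        for yy in(y-6,y+6):
            P=Rz@np.array([x,yy,87])/1000*1+[v[0],v[1],0];print(P,proj(t,P),proj(s,P))
```

```text
[ 0.63693374 -0.19632691 -0.07832934 -9.12377972] [[0.6, -0.5], [-0.1, 0.5], [0.0, 0.0], [0.3, -0.3], [-0.2, 0.1], [0.2, -0.3], [0.9, -0.2], [-1.8, -1.5], [-0.4, 0.5]]
[ 0.61221217 -0.25569829  0.087     ] [189.71234847 365.37432837] [151.18620342 298.14644711]
[ 0.61315116 -0.24373508  0.087     ] [189.85823228 360.59374267] [153.6763431  296.32005763]
[ 0.65208952 -0.25882826  0.087     ] [174.56593499 364.05238748] [147.12947314 285.71553203]
[ 0.65302851 -0.24686505  0.087     ] [174.71018749 359.316875  ] [149.57033073 283.83437952]
```

View pics/c3.png

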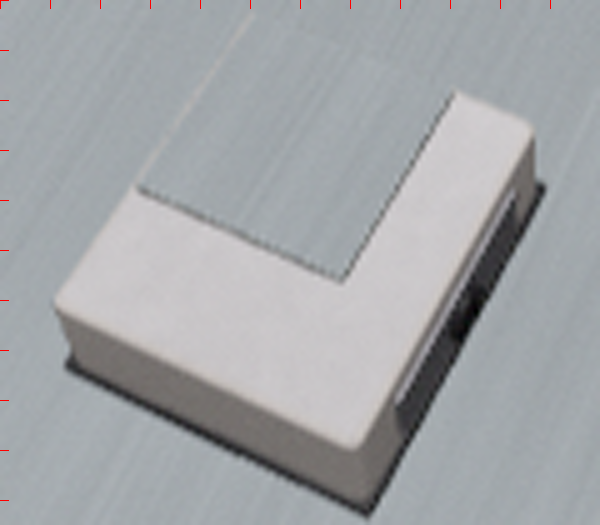

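Pan's visible corners in the side view: (207,292), (248,311), (271,274). Triangulating with the top view.

Run:
```python
from h import *
from scipy.optimize import least_squares
t=snap("top");s=snap("side")
T=[((48,48),(208.75,153.75)),((48,-48),(207,194.5)),((-48,-48),(247.5,194.5)),((-48,48),(249.5,153.25))]
S=[((48,48),(292.2,207.4)),((-48,48),(311.2,248.4)),((-48,-48),(273.6,271))]
def f(v):
    r=[];Rz=R.from_euler('z',v[2]).as_matrix()
    for d,L in((t,T),(s,S)):
        for p,px in L: r+=list(proj(d,Rz@np.array([p[0]/1000,p[1]/1000,0])+[v[0],v[1],v[3]])-px)
    return np.array(r)
sol=least_squares(f,[.4,.2,0,.13]);v=sol.x;print(v,np.round(f(v).reshape(-1,2),1).tolist())
f2=f
for d,L,n in((t,T,"t"),(s,S,"s")):
    g=lambda v,d=d,L=L:np.concatenate([proj(d,R.from_euler('z',v[2]).as_matrix()@np.array([p[0]/1000,p[1]/1000,0])+[v[0],v[1],v[3]])-px for p,px in L])
    print(n,least_squares(g,v).x)
# body top corners as a check
for px in((290+25.4*0,0),):pass
for p in [(203,147),(201,212),(259.5,214),(262,145)]: print("body",atz(t,p,.07).round(3))
for l,z in(("jar",.045),("cup",.03),("collar",.009)):
    for c,d in(("top",t),("side",s)):
        print(l,c,[(round(r["conf"],2),atz(d,r["point"],z).round(3)) for r in vision.look_for(c,l)][:1])
```

```text
[ 0.55837845  0.2168373  -0.06349144  0.12760124] [[0.1, 0.3], [0.1, -0.1], [-0.4, -0.2], [-0.5, -0.3], [0.2, 0.1], [0.0, 0.3], [-0.1, 0.2]]
t [ 0.55624752  0.21483451 -0.0585337   0.13507263]
s [ 0.55913989  0.2163477  -0.06742997  0.12653648]
body [0.643 0.296 0.07 ]
body [0.63  0.132 0.07 ]
body [0.481 0.137 0.07 ]
body [0.494 0.306 0.07 ]
jar top [(0.92, array([0.789, 0.031, 0.045]))]
jar side []
cup top [(0.83, array([ 0.404, -0.016,  0.03 ]))]
cup side [(0.67, array([ 0.389, -0.018,  0.03 ]))]
collar top [(0.5, array([ 0.379, -0.143,  0.009]))]
collar side [(0.59, array([ 0.359, -0.145,  0.009]))]
```

```bash
python3 -m handwheel '[[-0.95,-0.85,-0.8,-0.024],[-0.95,-0.85,-0.8,-0.024],[-0.95,-0.85,-0.8,-0.024],[-0.95,-0.85,-0.8,-0.024],[-0.95,-0.85,-0.8,-0.024],[-0.95,-0.85,-0.8,-0.024],[-0.95,-0.85,-0.8,-0.024],[-0.95,-0.85,-0.8,-0.024],[-0.95,-0.85,-0.8,-0.024],[-0.95,-0.85,-0.8,-0.024],[-0.95,-0.85,-0.8,-0.024],[-0.95,-0.85,-0.8,-0.024]]' 100; python3 -c "
from h import *
o=robot.get_obs();print(o['q'],R.from_quat(o['tool_rot']).as_matrix().round(3).tolist())"
```

```text
time: 2.5
position: [0.3661, 0.2924, 0.4748]
tool_rot: [0.043, 0.999, 0.001, 0.005]
ft_force: [0.2, 0.2, 0.1]
grip_width: 0.087
grip_force: 0.0
[ 0.43678171  0.0921297   1.41127504 -0.00290848  1.62873961 -1.04898685] [[-0.996, 0.085, 0.01], [0.085, 0.996, 0.001], [-0.01, 0.002, -1.0]]
```

```bash
python3 -m handwheel '[[-0.95,-0.95,0,0],[-0.95,-0.95,0,0],[-0.95,-0.95,0,0],[-0.95,-0.95,0,0],[-0.95,-0.95,0,0],[-0.95,-0.95,0,0],[-0.95,-0.95,0,0],[-0.95,-0.95,0,0],[-0.95,-0.95,0,0],[-0.95,-0.95,0,0],[-0.95,-0.95,0,0]]'; python3 -m handwheel '[[-0.15,0,0,0],[-0.3,0,0,0],[-0.45,0,0,0],[-0.6,0,0,0],[-0.75,0,0,0],[-0.9,0,0,0],[-1,0,0,0],[-1,0,0,0]]';  python3 -c "
from h import *
o=robot.get_obs();print(o['q'],R.from_quat(o['tool_rot']).as_matrix().round(3).tolist())"
```

```text
time: 3.42
position: [0.6264, -0.0156, 0.4676]
tool_rot: [0.042, 0.999, -0.001, -0.001]
ft_force: [0.3, 1.4, -1.2]
grip_width: 0.087
grip_force: 0.0
time: 4.08
position: [0.8617, -0.0307, 0.4341]
tool_rot: [0.039, 0.999, 0.001, 0.009]
ft_force: [0.2, -1.0, -0.9]
grip_width: 0.0869
grip_force: 0.0
[-0.166242    0.86979258  0.22493233  0.00480613  2.0296444  -1.65697284] [[-0.997, 0.078, 0.018], [0.078, 0.997, 0.001], [-0.018, 0.003, -1.0]]
```

```bash
python3 -m handwheel '[[-0.5,0,0,0],[-1,0,0,0],[-1,0,0,0],[-1,0,0,0],[-1,0,0,0],[-1,0,0,0]]';  python3 -c "
from h import *
o=robot.get_obs();print(o['q'],R.from_quat(o['tool_rot']).as_matrix().round(3).tolist())"
```

```text
time: 4.58
position: [0.9023, -0.0406, 0.3775]
tool_rot: [0.039, 0.999, -0.0, 0.029]
ft_force: [0.4, -0.5, 0.2]
grip_width: 0.0872
grip_force: 0.0
[-0.17074654  0.93840866  0.21939168  0.00816689  1.92572292 -1.65949629] [[-0.995, 0.079, 0.058], [0.079, 0.997, -0.002], [-0.058, 0.002, -0.998]]
```

```bash
python3 -m handwheel '[[-1,0,-0.4,0],[-1,0,-0.4,0],[-1,0,-0.4,0],[-1,0,-0.4,0],[-1,0,-0.4,0],[-1,0,-0.4,0],[-1,0,-0.4,0],[-1,0,-0.4,0],[-1,0,-0.4,0],[-1,0,-0.4,0]]';  python3 -c "
from h import *
o=robot.get_obs();print(o['q'],R.from_quat(o['tool_rot']).as_matrix().round(3).tolist())"
```

```text
time: 5.42
position: [0.9091, -0.0475, 0.3836]
tool_rot: [0.039, 0.998, -0.0, 0.045]
ft_force: [-0.3, 0.9, -0.6]
grip_width: 0.0869
grip_force: 0.0
[-0.17836128  0.93246951  0.21899698  0.01269878  1.90021923 -1.66550622] [[-0.993, 0.079, 0.09], [0.079, 0.997, -0.004], [-0.091, 0.003, -0.996]]
```

```bash
python3 -m handwheel '[[-1,0,0,0],[-1,0,0,0]]' | sed -n 1,3p; python3 -m handwheel '[[-1,0,0,0],[-1,0,0,0]]'| sed -n 1,3p; python3 -m handwheel '[[-1,0,-1,0],[-1,0,-1,0]]'| sed -n 1,3p;python3 -m handwheel '[[-1,0,-1,0],[-1,0,-1,0]]'| sed -n 1,3p;  python3 -c "
from h import *
o=robot.get_obs();print(o['q'],R.from_quat(o['tool_rot']).as_matrix().round(3).tolist())"
```

```text
time: 5.58
position: [0.9274, -0.0504, 0.3653]
tool_rot: [0.039, 0.997, -0.001, 0.062]
time: 5.75
position: [0.9435, -0.0532, 0.3462]
tool_rot: [0.039, 0.996, -0.001, 0.075]
time: 5.92
position: [0.9341, -0.0541, 0.3842]
tool_rot: [0.039, 0.995, -0.001, 0.086]
time: 6.08
position: [0.9238, -0.0545, 0.4316]
tool_rot: [0.039, 0.994, -0.002, 0.106]
[-0.1881955   0.88380081  0.21796221  0.02902333  1.82925196 -1.669609  ] [[-0.974, 0.078, 0.21], [0.078, 0.997, -0.012], [-0.211, 0.005, -0.978]]
```

```bash
python3 -m handwheel '[[-1,0,-0.6,0],[-1,0,-0.6,0]]' | sed -n 1,3p; python3 -m handwheel '[[-1,0,-0.6,0],[-1,0,-0.6,0]]'| sed -n 1,3p; python3 -m handwheel '[[-1,0,-0.6,0],[-1,0,-0.6,0]]'| sed -n 1,3p;python3 -m handwheel '[[-1,0,-0.6,0],[-1,0,-0.6,0]]'| sed -n 1,3p;python3 -m handwheel '[[-1,0,-0.6,0],[-1,0,-0.6,0]]'| sed -n 1,3p;  python3 -c "
from h import *
o=robot.get_obs();print(o['q'],R.from_quat(o['tool_rot']).as_matrix().round(3).tolist())"
```

```text
time: 6.25
position: [0.9225, -0.0557, 0.4536]
tool_rot: [0.039, 0.992, -0.002, 0.122]
time: 6.42
position: [0.9208, -0.0571, 0.4721]
tool_rot: [0.039, 0.99, -0.002, 0.135]
time: 6.58
position: [0.9178, -0.0581, 0.4935]
tool_rot: [0.039, 0.988, -0.002, 0.149]
time: 6.75
position: [0.9138, -0.0589, 0.5166]
tool_rot: [0.039, 0.986, -0.003, 0.165]
time: 6.92
position: [0.9089, -0.0596, 0.5402]
tool_rot: [0.039, 0.983, -0.003, 0.18]
[-0.20481608  0.76771396  0.21797309  0.05348715  1.79766572 -1.67491604] [[-0.932, 0.078, 0.353], [0.075, 0.997, -0.02], [-0.354, 0.008, -0.935]]
```

```bash
python3 -m handwheel '[[-1,0,-0.4,0],[-1,0,-0.4,0]]' | sed -n 1,3p; python3 -m handwheel '[[-1,0,-0.4,0],[-1,0,-0.4,0]]'| sed -n 1,3p; python3 -m handwheel '[[-1,0,-0.4,0],[-1,0,-0.4,0]]'| sed -n 1,3p;python3 -m handwheel '[[-1,0,-0.4,0],[-1,0,-0.4,0]]'| sed -n 1,3p;python3 -m handwheel '[[-1,0,-0.4,0],[-1,0,-0.4,0]]'| sed -n 1,3p;  python3 -c "
from h import *
o=robot.get_obs();print(o['q'],R.from_quat(o['tool_rot']).as_matrix().round(3).tolist())"
```

```text
time: 7.08
position: [0.9104, -0.0607, 0.5544]
tool_rot: [0.039, 0.98, -0.004, 0.196]
time: 7.25
position: [0.9112, -0.0618, 0.5678]
tool_rot: [0.039, 0.977, -0.004, 0.21]
time: 7.42
position: [0.9107, -0.0626, 0.5841]
tool_rot: [0.039, 0.974, -0.004, 0.225]
time: 7.58
position: [0.9092, -0.0634, 0.6017]
tool_rot: [0.039, 0.97, -0.005, 0.241]
time: 7.75
position: [0.9068, -0.064, 0.6198]
tool_rot: [0.038, 0.966, -0.005, 0.256]
[-0.21859927  0.69047969  0.21841954  0.07899427  1.71959527 -1.67762862] [[-0.866, 0.077, 0.494], [0.072, 0.997, -0.03], [-0.495, 0.01, -0.869]]
```

```bash
cat >> h.py <<'E'
def go(P,frm=None):
    o=robot.get_obs();M=R.from_quat(o["tool_rot"]).as_matrix();d=np.array(P)-(o["position"] if frm is None else frm)
    f=M.T@d/.3;print(f.round(3),"rows>=",np.ceil(np.linalg.norm(d)/.0417))
E
python3 -c "
from h import *
go([.52,-.22,.5]);go([.539,-.2455,.243],[.52,-.22,.5])"
```

```text
[ 1.277 -0.622 -0.275] rows>= 11.0
[ 0.363 -0.088  0.778] rows>= 7.0
```

```bash
python3 -m handwheel '[[1,-0.49,-0.21,0],[1,-0.49,-0.21,0],[1,-0.49,-0.21,0],[1,-0.49,-0.21,0],[1,-0.49,-0.21,0],[1,-0.49,-0.21,0],[1,-0.49,-0.21,0],[1,-0.49,-0.21,0],[1,-0.49,-0.21,0]]' 46 50|head -3; python3 -m handwheel '[[0.277,-0.13,-0.065,0],[0.277,-0.13,-0.065,0],[0.64,-0.22,0.713,0],[0.64,-0.22,0.713,0],[0.64,-0.22,0.713,0],[0.64,-0.22,0.713,0],[0.64,-0.22,0.713,0],[0.64,-0.22,0.713,0],[0.64,-0.22,0.713,0],[0.64,-0.22,0.713,0],[0.64,-0.22,0.713,0]]'; python3 -c "
from h import *
o=robot.get_obs();print(o['q'],R.from_quat(o['tool_rot']).as_matrix().round(3).tolist())
T=[.638,-.2515,.069]
go(T)"
```

```text
time: 8.5
position: [0.5997, -0.1875, 0.5227]
tool_rot: [0.039, 0.967, -0.005, 0.253]
time: 9.42
position: [0.5381, -0.2458, 0.2426]
tool_rot: [0.039, 0.966, -0.005, 0.255]
ft_force: [0.3, -0.8, -0.2]
grip_width: 0.0402
grip_force: 0.0
[-0.78879527  0.34528632  1.86786219  0.60272001  0.61698695 -2.72250143] [[-0.867, 0.078, 0.492], [0.072, 0.997, -0.03], [-0.492, 0.01, -0.87]]
[-0.005  0.001  0.668] rows>= 5.0
```

```bash
python3 -m handwheel '[[0,0,0.1,0],[0,0,0.2,0],[0,0,0.3,0],[0,0,0.4,0],[0,0,0.4,0]]'
python3 - <<'E'
from h import *
t=snap("top");s=snap("side")
o=robot.get_obs();print(o["q"]);p=o["position"];M=R.from_quat(o["tool_rot"]).as_matrix()
go([.638,-.2515,.069])
a=cv2.resize(t["frame"][130:230,280:410,::-1],None,fx=4,fy=4,interpolation=cv2.INTER_CUBIC)
b=cv2.resize(s["frame"][80:200,240:340,::-1],None,fx=4,fy=4,interpolation=cv2.INTER_CUBIC)
def mark(im,d,r0,c0,P,col):
    q=proj(d,P);cv2.circle(im,(int((q[1]-c0)*4),int((q[0]-r0)*4)),3,col,1)
for im,d,r0,c0 in((a,t,130,280),(b,s,80,240)):
    mark(im,d,r0,c0,p,(0,0,255))
    mark(im,d,r0,c0,np.array([.638,-.2515,.069]),(0,255,0))
    mark(im,d,r0,c0,np.array([.6326,-.2512,.087]),(255,0,0))
o=np.zeros((480,800,3),np.uint8);o[:400,:390]=a[:,:390];o[:,400:]=b;cv2.imwrite("pics/g1.png",o)
E
```

```text
time: 9.83
position: [0.6013, -0.249, 0.1388]
tool_rot: [0.039, 0.967, -0.005, 0.252]
ft_force: [-0.3, 0.2, 0.0]
grip_width: 0.0399
grip_force: 0.0
[-0.70271655  0.5776348   1.82096369  0.77184141  0.43211879 -2.85319805]
[ 0.009 -0.     0.273] rows>= 2.0
```

View pics/g1.png

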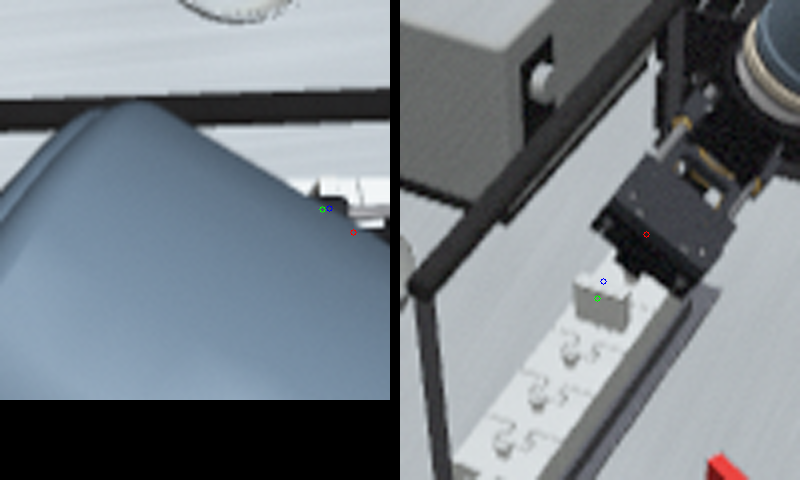

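```bash
python3 -m handwheel '[[0,0,-0.15,0],[0,0,-0.3,0],[0,0,-0.45,0.02],[0,0,-0.5,0.04],[0,0,-0.5,0.06],[0,0,-0.5,0.08],[0,0,-0.5,0.1],[0,0,-0.5,0.12],[0,0,-0.5,0.14],[0,0,-0.5,0.16],[0,0,-0.5,0.18],[0,0,-0.5,0.2],[0,0,-0.5,0.22],[0,0,-0.5,0.24],[0,0,-0.5,0.25],[0,0,-0.5,0.25]]'; python3 -m handwheel '[[0,0,0,0.02],[0,0,0,0.04],[0,0,0,0.06],[0,0,0,0.08],[0,0,0,0.1],[0,0,0,0.12],[0,0,0,0.14],[0,0,0,0.16],[0,0,0,0.18],[0,0,0,0.2],[0,0,0,0.22],[0,0,0,0.24],[0,0,0,0.25],[0,0,0,0.25]]'
python3 - <<'E'
from h import *
o=robot.get_obs();print(o["q"],R.from_quat(o['tool_rot']).as_matrix().round(3).tolist())
go([.638,-.2515,.069])
s=snap("side")
b=cv2.resize(s["frame"][135:195,250:330,::-1],None,fx=10,fy=10,interpolation=cv2.INTER_CUBIC)
v=[.6369,-.1963,-.0783];Rz=R.from_euler('z',v[2]).as_matrix()
def line(A,B):
    q=[proj(s,Rz@np.array(P)/1000+[v[0],v[1],0]) for P in(A,B)]
    cv2.line(b,*[tuple(int(k) for k in ((c-250+.5)*10,(r-135+.5)*10)) for r,c in q],(0,0,255),1)
y=-55.1
for a,c in(([-20,y+6,87],[20,y+6,87]),([-20,y-6,87],[20,y-6,87]),([-20,y+6,87],[-20,y+6,51]),([20,y+6,87],[20,y+6,51]),([-20,y+6,51],[20,y+6,51]),([-20,y+6,87],[-20,y-6,87]),([-30,115.15,51],[-30,-133.4,51]),([-30,-133.4,51],[30,-133.4,51])): line(a,c)
cv2.imwrite("pics/g2.png",b)
E
```

```text
time: 11.27
position: [0.5257, -0.2445, 0.2745]
tool_rot: [0.711, 0.655, 0.174, 0.185]
ft_force: [1.0, -0.6, -0.5]
grip_width: 0.0402
grip_force: 0.0
time: 12.43
position: [0.5258, -0.2445, 0.2734]
tool_rot: [0.967, -0.039, 0.253, 0.007]
ft_force: [-0.5, 0.3, 0.2]
grip_width: 0.0402
grip_force: 0.0
[-0.80371895  0.28168808  1.85499079  0.54638004  0.68585482  0.4752042 ] [[0.869, -0.079, 0.489], [-0.072, -0.997, -0.033], [0.49, -0.006, -0.872]]
[-0.007 -0.002  0.778] rows>= 6.0
```

View pics/g2.png

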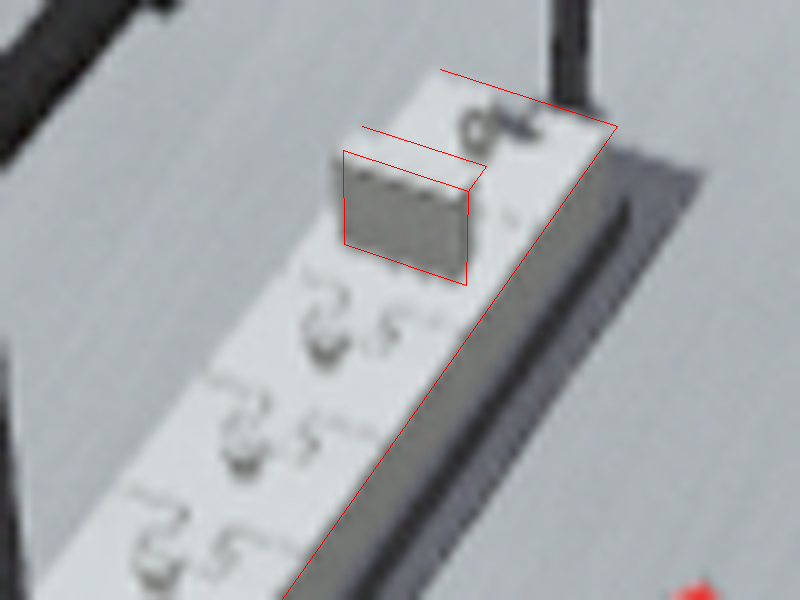

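The wireframe overlay lands on the fin (side pixels about (284..297, 150..163)), so the pose is good and I descend.

```bash
python3 -m handwheel '[[-0.007,-0.002,0.12,0],[-0.007,-0.002,0.24,0],[-0.007,-0.002,0.36,0],[-0.007,-0.002,0.48,0],[-0.007,-0.002,0.58,0],[-0.007,-0.002,0.66,0],[-0.007,-0.002,0.72,0],[-0.007,-0.002,0.76,0],[-0.007,-0.002,0.778,0],[-0.007,-0.002,0.778,0]]'; python3 -m handwheel '[[0,0,0,0],[0,0,0,0],[0,0,0,0],[0,0,0,0]]' 10 3;  python3 -c "
from h import *
o=robot.get_obs();print(o['q'],R.from_quat(o['tool_rot']).as_matrix().round(3).tolist())
go([.638,-.2515,.069])"
```

```text
time: 13.32
position: [0.6381, -0.2505, 0.0662]
tool_rot: [0.967, -0.039, 0.252, 0.006]
ft_force: [-0.7, -0.2, 0.3]
grip_width: 0.0397
grip_force: 0.0
time: 13.65
position: [0.6379, -0.2509, 0.0677]
tool_rot: [0.967, -0.039, 0.253, 0.006]
ft_force: [-1.3, -0.9, -1.5]
grip_width: 0.021
grip_force: 0.0
[-0.65942989  0.73715644  1.76504642  0.95085169  0.34340834  0.13218786] [[0.869, -0.079, 0.488], [-0.073, -0.997, -0.031], [0.489, -0.008, -0.872]]
[ 0.003  0.002 -0.004] rows>= 1.0
```

```bash
python3 -m handwheel '[[0,0,0,0],[0,0,0,0],[0,0,0,0],[0,0,0,0]]' 10 3;python3 -m handwheel '[[0,0,0,0],[0,0,0,0]]' 10 3
```

```text
time: 13.98
position: [0.6379, -0.2515, 0.0671]
tool_rot: [0.967, -0.04, 0.252, 0.006]
ft_force: [-2.7, -2.1, 4.1]
grip_width: 0.012
grip_force: 3.0
time: 14.15
position: [0.6381, -0.2515, 0.0669]
tool_rot: [0.967, -0.04, 0.252, 0.006]
ft_force: [-2.2, -3.5, 4.3]
grip_width: 0.012
grip_force: 3.0
```

```bash
python3 -m handwheel '[[0,0.003,0,0],[0,0.003,0,0],[0,0.003,0,0],[0,0.003,0,0]]' 10 45;python3 -m handwheel '[[0.005,0,-0.009,0],[0.01,0,-0.018,0],[0.015,0,-0.027,0],[0.02,0,-0.036,0],[0.02,0,-0.036,0]]'
```

```text
time: 14.48
position: [0.638, -0.2516, 0.067]
tool_rot: [0.967, -0.039, 0.252, 0.006]
ft_force: [-3.0, -0.5, 5.9]
grip_width: 0.0118
grip_force: 45.0
time: 14.9
position: [0.6376, -0.2509, 0.0788]
tool_rot: [0.967, -0.039, 0.252, 0.005]
ft_force: [-0.2, -0.5, -3.6]
grip_width: 0.0118
grip_force: 45.0
```

```bash
python3 -m handwheel '[[0.01,0,-0.018,0],[0.02,0,-0.036,0],[0.03,0,-0.053,0],[0.04,0,-0.071,0],[0.05,0,-0.089,0],[0.06,0,-0.107,0],[0.072,0,-0.128,0],[0.072,0,-0.128,0],[0.072,0,-0.128,0],[0.072,0,-0.128,0]]'
python3 - <<'E'
from h import *
snap("side","pics/l1.png");p=robot.get_obs()["position"];go(p+np.array([-.14,.01,.0]));go([.4,-.15,.30],p+np.array([-.14,.01,.0]));print(robot.get_obs()["q"])
im=cv2.imread("pics/l1.png")[80:230,220:400];cv2.imwrite("pics/l1c.png",cv2.resize(im,None,fx=4,fy=4,interpolation=cv2.INTER_CUBIC))
E
```

```text
time: 15.73
position: [0.6376, -0.2517, 0.1226]
tool_rot: [0.967, -0.039, 0.252, 0.005]
ft_force: [-0.2, -0.3, -3.6]
grip_width: 0.0113
grip_force: 45.0
[-0.409  0.004 -0.228] rows>= 4.0
[-0.017 -0.285 -0.684] rows>= 6.0
[-0.66116438  0.64172364  1.74263912  0.72922166  0.42549263  0.36935201]
```

View pics/l1c.png

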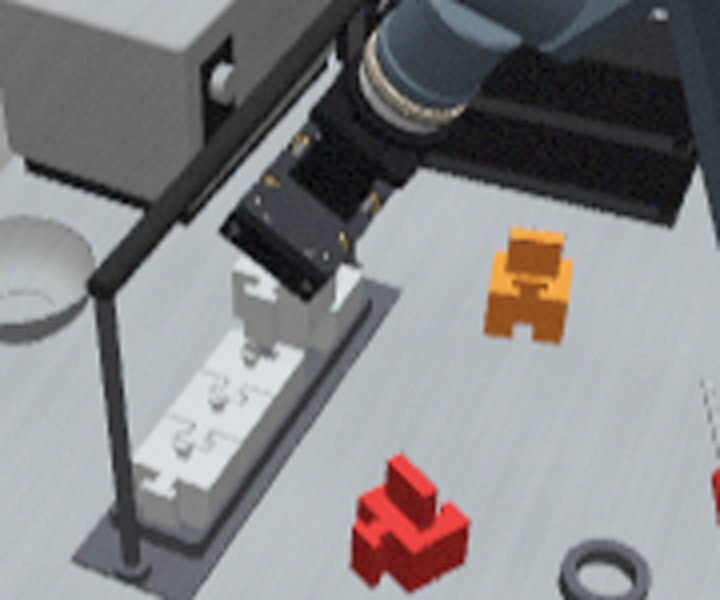

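The picture shows the finned weight alone raised, upright, with its neighbours in place and the gripper clear of the bar. Now I pull it out to -x and then up.

```bash
python3 -m handwheel '[[-0.05,0,-0.028,0],[-0.11,0.001,-0.06,0],[-0.17,0.001,-0.095,0],[-0.23,0.002,-0.13,0],[-0.29,0.003,-0.163,0],[-0.29,0.003,-0.163,0],[-0.24,0.003,-0.25,0],[-0.18,0.003,-0.36,0],[-0.12,0.003,-0.47,0],[-0.06,0.003,-0.58,0],[0,0,-0.69,0],[0,0,-0.69,0]]'; python3 -c "
from h import *
go([.47,0,.3]);go([.564,.212,.26],[.47,0,.3]);print(robot.get_obs()['q'])"
```

```text
time: 16.78
position: [0.5409, -0.2489, 0.3129]
tool_rot: [0.965, -0.038, 0.259, 0.011]
ft_force: [1.2, -0.8, -2.9]
grip_width: 0.0114
grip_force: 45.0
[-0.282 -0.808 -0.115] rows>= 7.0
[ 0.156 -0.73   0.242] rows>= 6.0
[-0.78673498  0.24501475  1.77913511  0.48648029  0.76393159  0.56876346]
```

```bash
python3 -m handwheel '[[-0.04,-0.1,-0.02,0],[-0.08,-0.22,-0.03,0],[-0.12,-0.34,-0.05,0],[-0.16,-0.46,-0.065,0],[-0.2,-0.58,-0.08,0],[-0.24,-0.7,-0.1,0],[-0.28,-0.8,-0.115,0],[-0.28,-0.8,-0.115,0]]'; python3 -m handwheel '[[0.03,-0.12,0.04,0],[0.055,-0.25,0.08,0],[0.08,-0.37,0.12,0],[0.105,-0.49,0.16,0],[0.13,-0.61,0.2,0],[0.156,-0.73,0.242,0],[0.156,-0.73,0.242,0],[0.156,-0.73,0.242,0],[0.156,-0.73,0.242,0]]'; python3 -c "
from h import *
o=robot.get_obs();print(o['q'],R.from_quat(o['tool_rot']).as_matrix().round(3).tolist())
go([.564,.212,.20])"
```

```text
time: 17.45
position: [0.4604, 0.0074, 0.2918]
tool_rot: [0.968, -0.036, 0.247, 0.002]
ft_force: [-0.4, 0.6, -4.0]
grip_width: 0.0114
grip_force: 45.0
time: 18.2
position: [0.5581, 0.2134, 0.2546]
tool_rot: [0.967, -0.039, 0.25, 0.006]
ft_force: [-0.5, 0.8, -4.2]
grip_width: 0.0115
grip_force: 45.0
[ 0.25473321  0.34029915  1.82379829 -0.31315665  0.5150651   2.14329079] [[0.872, -0.079, 0.483], [-0.073, -0.997, -0.031], [0.484, -0.008, -0.875]]
[-0.071  0.005  0.169] rows>= 2.0
```

```bash
python3 -m handwheel '[[-0.01,0.005,0.04,0],[-0.03,0.005,0.08,0],[-0.045,0.005,0.115,0],[-0.055,0.005,0.14,0],[-0.055,0.005,0.14,0],[-0.055,0.005,0.14,0],[-0.055,0.005,0.14,0]]'
python3 - <<'E'
from h import *
o=robot.get_obs();p=o["position"];print(o["q"]);go([.564,.212,.195])
t=snap("top");s=snap("side")
a=cv2.resize(s["frame"][230:330,180:300,::-1],None,fx=6,fy=6,interpolation=cv2.INTER_CUBIC)
Rz=R.from_euler('z',-.078).as_matrix()
org=p-np.array([.0054,-.0003,0])+Rz@[0,-.004,0];org[2]=p[2]-.061
def L(A,B,col):
    q=[proj(s,x) for x in(A,B)];cv2.line(a,*[tuple(int(k) for k in((c-179.5)*6,(r-229.5)*6)) for r,c in q],col,1)
def poly(pts,col):
    for i in range(len(pts)): L(pts[i],pts[(i+1)%len(pts)],col)
for z in(0,.045): poly([org+Rz@np.array([x,y,z]) for x,y in((.03,.02425),(-.03,.02425),(-.03,-.02425),(.03,-.02425))],(0,0,255))
Rs=R.from_euler('z',-.0635).as_matrix()
poly([np.array([.559,.217,.1275])+Rs@np.array([x,y,0]) for x,y in((.048,.048),(-.048,.048),(-.048,-.048),(.048,-.048))],(0,200,0))
cv2.imwrite("pics/p1.png",a)
E
```

```text
time: 18.78
position: [0.5658, 0.2113, 0.2124]
tool_rot: [0.967, -0.04, 0.253, 0.005]
ft_force: [-0.1, -0.4, -3.4]
grip_width: 0.0118
grip_force: 45.0
[ 0.24673843  0.4147783   1.85958823 -0.38803801  0.40424596  2.22214921]
[-0.034 -0.001  0.048] rows>= 1.0
```

View pics/p1.png

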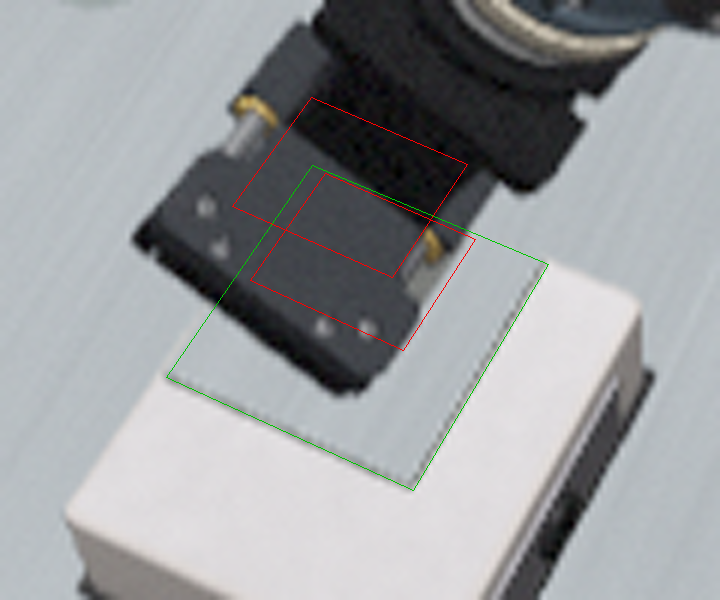

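```bash
python3 -m handwheel '[[-0.006,0,0.008,0],[-0.012,0,0.017,0],[-0.018,0,0.026,0],[-0.024,-0.001,0.034,0],[-0.03,-0.001,0.042,0],[-0.034,-0.001,0.049,0],[-0.034,-0.001,0.049,0],[-0.034,-0.001,0.049,0]]'; python3 -m handwheel '[[-0.0016,0,0.0029,0],[-0.0032,0,0.0058,0],[-0.0048,0,0.0087,0],[-0.0048,0,0.0087,0],[-0.0048,0,0.0087,0]]'
```

```text
time: 19.55
position: [0.5637, 0.2126, 0.1937]
tool_rot: [0.967, -0.039, 0.252, 0.006]
ft_force: [-0.6, -0.2, -2.6]
grip_width: 0.012
grip_force: 45.0
time: 19.97
position: [0.5639, 0.2126, 0.191]
tool_rot: [0.967, -0.039, 0.252, 0.005]
ft_force: [-0.8, 0.4, -1.5]
grip_width: 0.0114
grip_force: 45.0
```

```bash
python3 -m handwheel '[[-0.0016,0,0.0029,0],[-0.0032,0,0.0058,0],[-0.0032,0,0.0058,0],[-0.0032,0,0.0058,0]]'; python3 -c "
from h import *
o=robot.get_obs();print(o['q'],R.from_quat(o['tool_rot']).as_matrix().round(3).tolist())
go([.564,.212,.1885])"
```

```text
time: 20.3
position: [0.5639, 0.2126, 0.189]
tool_rot: [0.967, -0.039, 0.252, 0.005]
ft_force: [-1.3, -0.3, -0.5]
grip_width: 0.0119
grip_force: 45.0
[ 0.25016268  0.45419742  1.88355491 -0.45549536  0.34784345  2.29626016] [[0.87, -0.079, 0.487], [-0.073, -0.997, -0.03], [0.488, -0.009, -0.873]]
[-0.     0.002  0.002] rows>= 1.0
```

```bash
python3 -m handwheel '[[-0.0016,0,0.0029,0],[-0.0016,0,0.0029,0],[-0.0016,0,0.0029,0]]'; python3 -m handwheel '[[0,0,0,0],[0,0,0,0],[0,0,0,0]]'
```

```text
time: 20.55
position: [0.5639, 0.2126, 0.188]
tool_rot: [0.967, -0.039, 0.252, 0.005]
ft_force: [-2.1, 0.3, 0.4]
grip_width: 0.0115
grip_force: 45.0
time: 20.8
position: [0.5639, 0.2126, 0.188]
tool_rot: [0.967, -0.039, 0.252, 0.005]
ft_force: [-1.1, -0.1, -0.4]
grip_width: 0.0117
grip_force: 45.0
```

```bash
python3 -m handwheel '[[0,0,0,0],[0,0,0,0],[0,0,0,0],[0,0,0,0],[0,0,0,0],[0,0,0,0]]' 46 10; python3 -m handwheel '[[0,0,-0.03,0],[0,0,-0.08,0],[0,0,-0.15,0],[0,0,-0.25,0],[0,0,-0.35,0],[0,0,-0.45,0],[0,0,-0.55,0],[0,0,-0.65,0],[-0.1,0,-0.75,0],[-0.2,0,-0.8,0],[-0.3,0,-0.8,0],[-0.4,0,-0.8,0],[-0.4,0,-0.8,0],[-0.4,0,-0.8,0]]'
python3 - <<'E'
from h import *
snap("top","pics/e_t.png");snap("side","pics/e_s.png")
t=cv2.imread("pics/e_t.png")[170:270,130:230];s=cv2.imread("pics/e_s.png")[230:330,180:280]
k=lambda i:cv2.resize(i,None,fx=4,fy=4,interpolation=cv2.INTER_CUBIC)
cv2.imwrite("pics/e.png",np.hstack([k(t),k(s)]))
for n in("top","side"):
    for l in("weight_fin","weight_a","cup","collar","jar"):print(n,l,[(round(r["conf"],2),np.round(r["point"]).tolist()) for r in vision.look_for(n,l)][:5])
E
```

```text
time: 21.3
position: [0.5639, 0.2125, 0.1879]
tool_rot: [0.967, -0.039, 0.252, 0.005]
ft_force: [-0.3, 0.1, -0.7]
grip_width: 0.0378
grip_force: 0.0
time: 22.47
position: [0.3405, 0.2286, 0.3385]
tool_rot: [0.967, -0.038, 0.251, 0.005]
ft_force: [0.6, 0.7, 0.4]
grip_width: 0.0398
grip_force: 0.0
top weight_fin [(0.86, [236.0, 420.0]), (0.78, [225.0, 174.0]), (0.62, [248.0, 317.0])]
top weight_a [(0.9, [189.0, 378.0]), (0.9, [188.0, 323.0]), (0.73, [188.0, 338.0]), (0.69, [189.0, 302.0])]
top cup [(0.97, [286.0, 275.0])]
top collar [(0.66, [300.0, 334.0])]
top jar [(0.88, [144.0, 244.0])]
side weight_fin [(0.74, [212.0, 321.0]), (0.67, [277.0, 236.0]), (0.65, [149.0, 353.0])]
side weight_a [(0.88, [154.0, 297.0]), (0.76, [171.0, 284.0]), (0.73, [183.0, 274.0]), (0.73, [198.0, 263.0])]
side cup [(0.87, [246.0, 341.0]), (0.45, [197.0, 262.0]), (0.4, [155.0, 298.0])]
side collar [(0.56, [229.0, 361.0])]
side jar [(0.9, [215.0, 193.0])]
```

View pics/e.png

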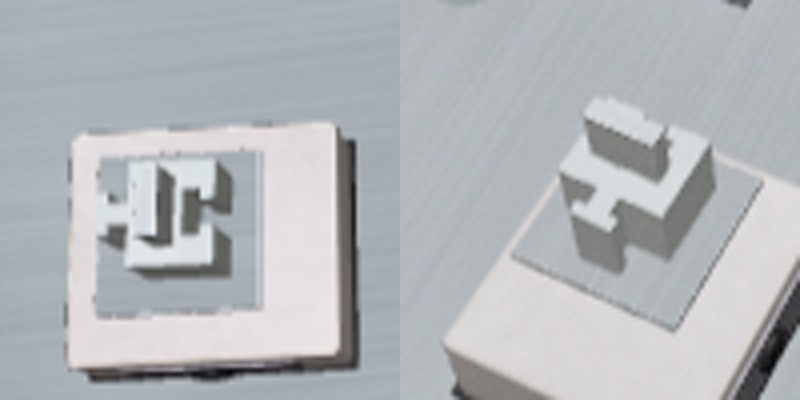

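The weight stands upright and free on the pan. I'll check its centring numerically.

Run:
```python
from h import *
t=snap("top");s=snap("side")
z=.1205
S=lambda x,y:(230+y/4-.4,180+(x-400)/4-.4); T=lambda x,y:(170+y/4-.4,130+x/4-.4)
q=lambda d,p,z:atz(d,p,z)[:2]
near,right,left=[q(s,S(*p),z) for p in((675,328),(763,182),(512,257))]
print("side pan centre",(left+right)/2, "edges",np.linalg.norm(near-left),np.linalg.norm(near-right))
A,B,k1,k2=[q(s,S(*p),z) for p in((662,258),(715,192),(625,270),(580,253))]
print("side body -x+y, -x-y",A,B,"key head",k1,k2,(k1+k2)/2)
c=[q(t,T(*p),z+.045) for p in((127,268),(215,265),(217,158),(132,158))];print("top body centre",np.mean(c,0),c)
c=[q(t,T(*p),z) for p in((97,153),(262,151),(262,309),(97,318))];print("top pan centre",np.mean(c,0),c)
```

```text
side pan centre [0.56003364 0.21684   ] edges 0.09465594006151319 0.09376977256018192
side body -x+y, -x-y [0.53912753 0.23303971] [0.53048925 0.18731539] key head [0.55353978 0.24632125] [0.5793464  0.24631439] [0.56644309 0.24631782]
top body centre [0.56211678 0.20940072] [array([0.53274896, 0.23642621]), array([0.5290639 , 0.18728473]), array([0.59067114, 0.18285668]), array([0.59598312, 0.23103528])]
top pan centre [0.56036974 0.21731967] [array([0.613936  , 0.26427557]), array([0.60430954, 0.1657031 ]), array([0.50899746, 0.17146074]), array([0.51423594, 0.26783928])]
```

```bash
python3 -c "
from rig import job
print(job.hand_in())"
```

```text
the job is handed in; nothing more can be done
None
```

Job handed in (no verdict reported back): the finned weight stands upright on the pan, about 2–5 mm off centre by my camera measurements, the gripper is clear of it, and the other weights and bystanders appear where they were.

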